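Square a tool tray into the bench fence and clip it there

TASK

Slide the empty plywood tray across the bench, without lifting or ramming it, until it sits square and tight in the corner of the L-shaped bench fence, touching both the long board and the short end stop. Then squeeze the spring clamp off the rail where it is parked and let it close, upright and well down, over the tray's wall and the long board of the fence together, so that the tray is held there. Leave the clamp on, let go, and do not disturb the other things on the bench.

Things in the scene. Friction and masses are not known exactly. Their poses are not given: they have to be found in the camera images.
- fence: Long board of the fence: pale wood, fixed, 50 mm high, 12 mm thick; z up. Inner face in the plane x=0, tray side x<0; outer face at x=12 mm. It runs from y=-240 to +85 mm of its origin, which is at bench level. Steel brackets (30 mm deep, 34 high, 22 wide) stand behind it only at its two ends. The end stop stands square to it on the tray side, its inner face between y=0 and y=+55 mm.
- tray: Loose open plywood tray, outside 100 mm (x) by 150 mm (y) by 50 mm high, walls and floor 10 mm, 0.3 to 0.65 kg. Origin: centre of its underside, z up. Its +x wall (150 mm long) goes against the long board, its +y wall (100 mm) against the end stop; it starts within about 20 degrees of that heading, 70 to 115 mm short of the board and 50 to 160 mm short of the stop.
- tray_corner (a point): The outer bottom corner of the tray at its +x, +y walls (50, 75 mm from its origin); it lies in the inner corner of board and stop when the tray is home. Where the end stop is set along the board is not measured: find it by touch (or see it): a pale wooden board reaching 105 mm towards -x of the fence, 12 mm thick, 50 mm high.
- feeler (a joint): Sprung steel button, 18 mm across, in the inner face of the end stop, 26 mm up, 50 mm from the long board: how far it is pushed in, m. 0 when free, standing 8 mm proud; 0.008 when the tray lies against the stop, the button flush with it. Very soft (about 0.2 N).
- rail: Clamp rail: an upright dark wooden board 22 mm thick (x), 90 mm long (y), top at 50 mm, on a foot 70 x 100 x 10 mm, fixed to the bench. Origin: centre of the underside. The clamp starts clipped over its middle.
- clamp: Spring clamp like a big clothes peg, 118 mm tall, 34 mm wide (y), 0.14 kg, dark steel bars, black rubber pads and handles. Origin: between the jaw pads, level with their lower ends, when they grip 22 mm; z up to the handles; jaws open along x. Pads 22 mm tall, 26 wide, 6 thick; each leg reaches 22 mm out from the middle. Pivot 62 mm up; it takes work in to about 45 mm depth.
- clamp_grip (a point): Midway between the clamp's two handle rods (12 mm thick, along y, at x = +/-26 mm, 112 mm above its origin): grip here from above, fingers closing along the clamp's x. 64 mm over the rods when gripping 22 mm. Squeezing opens the jaws: about 14 N to start, 18 N at 49 mm over the rods (jaws 16 mm wider).
- clamp_jaw (a joint): Opening of the clamp's sprung jaw, rad: 0 when gripping 22 mm, pads parallel; positive is wider (0.3: about 16 mm wider, limit 0.45); -0.3 shut on nothing. Rail, and tray wall plus long board together, are both 22 mm thick. The clamp may go on either way round.
- pot: Bystander: white ceramic pot, 72 mm across, 95 mm high. Origin: centre of underside.
- glue: Bystander: white glue bottle, 60 mm across, 150 mm high. Origin: centre of underside.
- offcut: Bystander: pale wooden offcut, 50 (x) x 100 (y) x 30 mm. Origin: centre of underside.
- gouge: Bystander: carving gouge lying along its x, 210 mm long, 26 mm thick. Origin: about its middle, on the bench.
- square: Bystander: try square lying flat, dark stock 120 mm along y at x=-60 mm, steel blade 150 mm along x, 16 mm thick. Origin: on the bench.
There are look-alikes about, which are no part of the job. There is more than one size of the clamp; the job needs the middle-sized. Leave any pink look-alike of the part that bears feeler alone.

How it is judged:
On the way, in this order (a step that is already met when the one before it is completed fails the run):
1. the tray sits square and tight in the corner of the fence while the clamp is still on its rail (x of tray_corner in the frame of fence above -0.002 m and value of joint feeler above 0.006 m and angle between the x axis of tray and the x axis of fence, either way round below 0.025 rad and angle between tray's own z axis and vertical below 0.03 rad and horizontal distance between clamp and rail below 0.05 m), for 0.2 s.
2. the clamp is squeezed open and lifted clear of the rail (value of joint clamp_jaw above 0.08 rad and height (world z) of clamp above 0.06 m), for 0.1 s.
At the end, for the whole second after the job is handed in: Tray within 2 mm of the long board and of the end stop (button in by over 6 of 8 mm), square within 0.025 rad; clamp upright within 0.3 rad, jaw tips at least 14 mm below the 50 mm edge, gripping tray wall and long board together with 4 N or more on each; all at rest (x of tray_corner in the frame of fence above -0.002 m and value of joint feeler above 0.006 m and angle between the x axis of tray and the x axis of fence, either way round below 0.025 rad and angle between tray's own z axis and vertical below 0.03 rad and contact force between clamp and tray above 4 N and contact force between clamp and fence above 4 N and value of joint clamp_jaw between -0.1 and 0.12 rad and angle between clamp's own z axis and vertical below 0.3 rad and height (world z) of clamp below 0.036 m and x of clamp in the frame of fence between -0.012 and 0.014 m and y of clamp in the frame of tray between -0.065 and 0.065 m and linear speed of each of tray, clamp below 0.01 m/s); the robot touches nothing.
It fails at once if the tray is rammed: pushed by the fingers, or into the long board, with more than 80 N (contact force between the fingers and tray above 80 N or contact force between tray and fence above 80 N).
It fails at once if the tray is lifted or tipped instead of slid (height (world z) of tray above 0.012 m or angle between tray's own z axis and vertical above 0.15 rad).
It fails at once if a bystander is moved by more than 25 mm (distance of any of pot, glue, offcut, gouge, square from where it was at the start of the episode above 0.025 m).
It also fails if it takes over 70 s, if anything falls off the work surface, if the arm or the gripper's body presses on something with over 40 N, if the wrist force passes 120 N, or if a joint passes its speed limit or range.

ROBOT

A 7-joint arm with a two-finger parallel gripper is mounted at the origin on the work surface. World frame = base frame: x ahead of the robot, y to its left, z up, the work surface at z = 0. Lengths are in m, angles in rad, forces in N, time in s.
With the tool pointing down it reaches from about 0.425 to 0.875 m from the base axis. Payload 4.7 kg.
Tool frame: the origin (TCP) lies between the finger pads; the fingertips stand 19 mm ahead of it and the grasp point (between the pads) is the TCP (ctrl.tip_extent is the distance from the TCP to the fingertips, in m); z points along the fingers, y is the line along which they close (so a half turn about z gives the same grasp; the last joint's range is limited). The gripper opens to 87 mm and grips with 3 to 60 N. Pads are 19 mm wide; open, the fingers measure 117 mm over their backs; the gripper's body (75 mm by 190 mm) begins 51 mm behind the grasp point.
Start: joints at [-1.242, 0.321, -0.07, 1.45, 0.023, 1.371, -0.057], TCP at [0.201, 0.618, 0.242] pointing down, gripper open.
Joint ranges: [-2.86, 2.86], [-0.3, 2.09], [-1.38, 1.24], [0.06, 2.45], [-1.56, 4.7], [0.09, 2.05], [-2.69, 2.69]. Speed limits (rad/s): [2.57, 2.57, 3.14, 3.14, 3.14, 3.14, 3.14].

INTERFACE

Orientations are given as a rotation vector (axis times angle).
In Python, from bench import ctrl gives the robot as it stands.
- The arm moves only by the shell command python3 -m crank 'ROWS' [OPENING] [FORCE]. ROWS is JSON, a list of rows, each an object of numbers: "tx", "ty", "tz": the shift along the tool's x, y, z in mm; "turn": the turn about the tool's z in units of 5 degrees (1.0 is 5 degrees). In form: [{"tx": .., "ty": .., "tz": .., "turn": ..}, ...]. A call has 1 to 5 rows; each row is the pose to reach, as a shift and turn from the pose commanded when the call began, along the tool's axes at that moment; what a row does not reach only later rows make up. A row lasts 1/8 s, in which the tool goes at most 62.5 mm and 10.7 degrees, less where a joint would pass 70% of its speed; a pose out of reach is approached as far as the arm can. A call with a gripper value outside its range is refused whole. OPENING is the finger opening in mm, from 0 to 87, set as the call begins (- or left out, the last holds). The fingers move at their own pace and stop on an object; FORCE is the grip in N (left out, the last holds). Time passes only in rows, so rows that repeat a pose let the fingers close. It gives the time, the measured TCP pose, the force, the opening and the grip force at its end, in the units of the state.
- ctrl.get_state(): the state, without advancing time (a new reading comes with each control period).
- ctrl.get_image(name): name is "scene" or "side" or "wrist"; returns (picture, depth): 480x640x3 uint8, red, green, blue; 480x640 float32, m along the optical axis (not along the pixel's ray), 0 where there is no reading.
- ctrl.camera_model(name): a dict with "intrinsics" (3x3 intrinsics, pixels), "dist_coeffs" ([k1, k2, p1, p2, k3] as OpenCV has them; the pictures are not rectified), "origin" and "orientation" of the camera in the world. Camera axes: x right, y down, z forward; pixel columns grow to the right and rows downward; lengths in m; the calibration is good to about 2 mm. A picture is of the moment at which its call begins: read the wrist's pose just before it. camera_model takes no time and is no camera call; for the wrist camera it gives the pose at the moment of the call.
- ctrl.close_job(): hands the job in; it is judged then, once.
Trained networks look in the newest picture that a camera, given by its name, has taken for a name from the list of things; names that differ only in an ending like _2 or _b are one class to them, and where a whole thing is asked for, a point or a joint stands for the part that bears it (a point fixed in the world has none). Each returns a list of dicts, best first, with "confidence" (0 to 1); they miss things now and then, are a little off and sometimes report something else, mostly with a low value. They report only what shows in the picture. A call takes as long as a camera call. They do not tell look-alikes from the thing itself.
- ctrl.recognise(camera, query): "xyz" ([x, y, z] in m, in world coordinates, good to about 4 mm: the middle of the surface that is visible of it).
- ctrl.mark_of(camera, query): "xyz" ([x, y, z] in m, in world coordinates, good to about 4 mm: a listed point, or the origin of a listed thing).
The state is a dict: "time": time; "joint_positions": joint angles; "qd": joint speeds; "joint_torque": joint torques, N m; "position": TCP position; "tool_rot": TCP orientation; "ft_force": force on the tool from outside, world axes, zero at the start; "torque": the same for the moment, N m; "grip_width": opening from 0.0 (shut) to 1.0 (fully open); "grip_force": force on a finger pad.
Only numpy, scipy, OpenCV 4.12 (cv2) and the standard library are available. Lean on these libraries where they do the work, as an engineer would, in place of code of your own. Each camera call takes 0.05 s, during which the arm holds its last target. There are 200 camera calls.

## Working session

There is one attempt and no reset: what is moved stays moved. The work goes in short steps, Python scripts to look and compute and a shell command to move; the robot and the scene stay as the last step left them, time stands still between calls to the robot, and variables do not carry over. Pictures are saved under pics/ and viewed, at most 10 in all, crops included, and the job is handed in when it is done.

```bash
ls; mkdir -p pics; cat > h.py <<'E'
import numpy as np, cv2
from bench import ctrl
from scipy.spatial.transform import Rotation as R
def cam(n):
    m=ctrl.camera_model(n); o=np.array(m["orientation"],float)
    Rm=o if o.shape==(3,3) else R.from_rotvec(o).as_matrix()
    return np.array(m["intrinsics"]),np.array(m["dist_coeffs"]),np.array(m["origin"]),Rm
def shot(n,f=None):
    c=cam(n); im,d=ctrl.get_image(n)
    if f: cv2.imwrite("pics/"+f,im[:,:,::-1])
    return im,d,c
def rays(c,px):
    K,D,o,Rm=c
    u=cv2.undistortPoints(np.array(px,float).reshape(-1,1,2),K,D).reshape(-1,2)
    return np.c_[u,np.ones(len(u))]@Rm.T
def cloud(d,c):
    v,u=np.mgrid[0:480,0:640]; r=rays(c,np.c_[u.ravel(),v.ravel()])
    return (c[2]+r*d.reshape(-1,1)).reshape(480,640,3)
def atz(c,px,z):
    r=rays(c,px); return c[2]+r*((z-c[2][2])/r[:,2])[:,None]
E
python3 - <<'E'
from h import *
s=ctrl.get_state(); print(s)
ims=[]
for n in ["scene","side"]:
    im,d,c=shot(n,n+"0.png"); np.savez("/tmp/"+n+".npz",im=im,d=d); print(n,c[2],c[3].round(2).tolist(),c[0][0])
    for q in ["fence","tray","feeler","rail","clamp","pot","glue","offcut","gouge","square"]:
        print(q,[(np.round(x["xyz"],3).tolist(),round(x["confidence"],2)) for x in ctrl.mark_of(n,q)])
E
```

```text
pics
{'time': 0.0, 'joint_positions': array([-1.24191025,  0.32179413, -0.07009202,  1.45169329,  0.02257804,
        1.37077958, -0.05689363]), 'qd': array([ 0.00019045, -0.00045771, -0.0011144 ,  0.00031305,  0.00030546,
       -0.00096513, -0.00098723]), 'joint_torque': array([-4.90107723e-04, -4.91303194e+01, -4.04242957e-01, -3.12530065e+01,
       -6.38939836e-02,  4.38399380e-02,  1.76873218e-04]), 'position': array([0.20112155, 0.61755413, 0.24047108]), 'tool_rot': array([-4.92329044e-01, -3.10255002e+00,  2.94420445e-03]), 'ft_force': array([-0.93571741,  0.00666757, -0.47091913]), 'torque': array([-0.05627981, -0.01908065, -0.00506437]), 'grip_force': 0.0, 'grip_width': 0.9983507620572842}
scene [1.31669107 0.31571155 0.82519967] [[-0.39, 0.62, -0.68], [0.92, 0.25, -0.3], [-0.01, -0.75, -0.67]] [456.31987141   0.         315.2082155 ]
fence []
tray [([0.562, -0.075, -0.004], 0.72)]Traceback (most recent call last):
  File "<stdin>", line 7, in <module>
ValueError: it knows: clamp, clamp_grip, fence, glue, gouge, offcut, pot, rail, square, tray, tray_corner
```

```bash
python3 - <<'E'
from h import *
for n in ["scene","side"]:
    im,d,c=shot(n,n+"0.png"); np.savez("/tmp/"+n+".npz",im=im,d=d); print(n,c[2])
    for q in ["fence","tray","tray_corner","rail","clamp","clamp_grip","pot","glue","offcut","gouge","square"]:
        print(q,[(np.round(x["xyz"],3).tolist(),round(x["confidence"],2)) for x in ctrl.mark_of(n,q)])
E
```

```text
scene [1.31669107 0.31571155 0.82519967]
fence [([0.684, 0.092, -0.0], 0.72), ([0.57, 0.014, -0.006], 0.51)]
tray [([0.561, -0.079, -0.001], 0.57)]
tray_corner [([0.572, 0.012, -0.005], 0.68)]
rail [([0.43, 0.359, 0.0], 0.57)]
clamp [([0.57, 0.396, 0.0], 0.86), ([0.431, 0.367, 0.022], 0.8), ([0.32, 0.362, -0.001], 0.67)]
clamp_grip [([0.432, 0.364, 0.134], 0.85), ([0.574, 0.4, 0.154], 0.69), ([0.321, 0.36, 0.08], 0.48)]
pot [([0.453, -0.326, -0.002], 0.62)]
glue [([0.75, 0.266, -0.0], 0.63), ([0.432, 0.367, 0.021], 0.61)]
offcut [([0.404, 0.145, 0.0], 0.84), ([0.429, 0.368, 0.024], 0.17)]
gouge [([0.59, 0.255, 0.001], 0.57)]
square [([0.654, -0.408, -0.005], 0.76), ([0.431, 0.364, 0.128], 0.51), ([0.747, 0.262, -0.003], 0.23)]
side [ 0.13577314 -0.6377668   0.87717281]
fence [([0.682, 0.089, -0.001], 0.88)]
tray [([0.559, -0.076, -0.003], 0.74)]
tray_corner []
rail [([0.431, 0.36, -0.003], 0.65)]
clamp [([0.426, 0.368, 0.022], 0.7), ([0.568, 0.393, -0.0], 0.66), ([0.323, 0.36, 0.002], 0.62)]
clamp_grip [([0.569, 0.4, 0.158], 0.97), ([0.433, 0.369, 0.131], 0.96), ([0.32, 0.362, 0.084], 0.84), ([0.432, 0.36, -0.004], 0.28)]
pot [([0.455, -0.323, -0.0], 0.67)]
glue [([0.75, 0.259, -0.004], 0.77), ([0.454, -0.324, 0.003], 0.34)]
offcut [([0.401, 0.154, 0.003], 0.83), ([0.746, 0.256, -0.0], 0.32)]
gouge [([0.592, 0.255, -0.0], 0.66)]
square []
```

View pics/scene0.png

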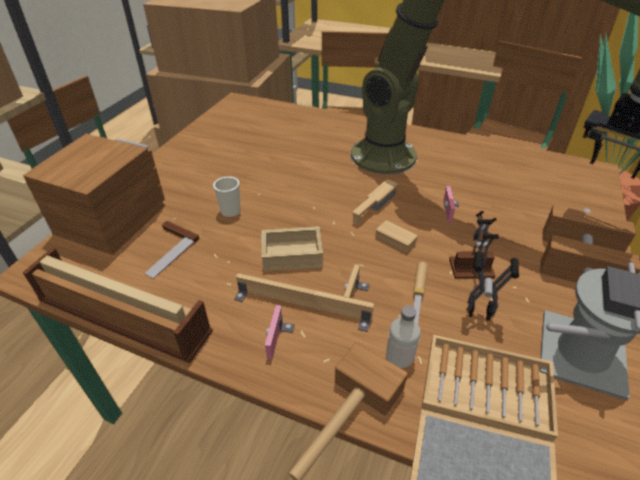

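View pics/side0.png

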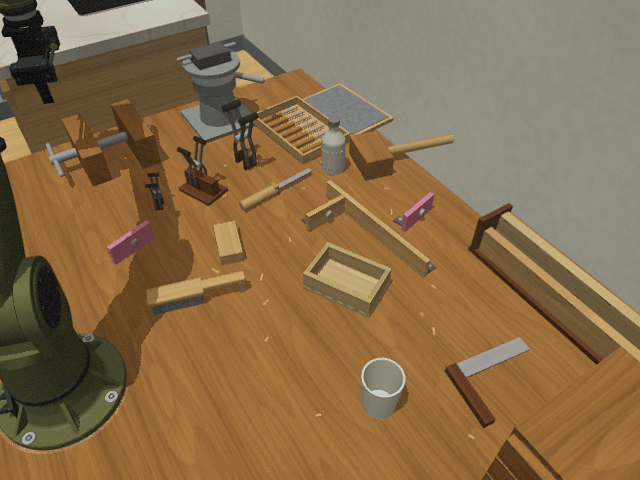

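The middle clamp is the one on the rail: side (195,165), scene (483,240). The larger one is at side (240,135) and the small one at side (155,190). The fence's own stop is pale wood, scene (352,282). The pink ones at side (130,240) and (418,210) are decoys.

Next I'll fit the tray, fence and clamp geometry from depth.

```bash
cat > fit.py <<'E'
from h import *
P=[];C=[]
for n in ["scene","side"]:
    z=np.load("/tmp/"+n+".npz"); p=cloud(z["d"],cam(n)); ok=z["d"]>0
    P.append(p[ok]);
    q=p[ok]; b=q[(abs(q[:,2])<.01)&(abs(q[:,0]-.5)<.3)&(abs(q[:,1])<.4)]; print(n,"bench z",np.median(b[:,2]).round(4))
A=np.vstack(P)
m=(A[:,2]>.042)&(A[:,2]<.058)&(A[:,0]>.42)&(A[:,0]<.85)&(A[:,1]>-.3)&(A[:,1]<.24)
Q=A[m]; 
g=np.zeros((480,480),np.uint8); ij=np.floor((Q[:,:2]-[.4,-.3])/.001).astype(int); ok=(ij>=0).all(1)&(ij<480).all(1)
# top view: rows x up, cols y
for i,j in ij[ok]: g[479-i, 479-j if j<480 else 0]=255
g=cv2.dilate(g,np.ones((3,3)))
z=np.zeros(0)
# clamp area
B=A[(A[:,0]>.35)&(A[:,0]<.52)&(A[:,1]>.28)&(A[:,1]<.46)&(A[:,2]>.008)]
h=np.zeros((480,320),np.uint8)
for x,y,zz in B:
    r=int((.52-x)/.17*480);c=int((.46-y)/.18*320); h[r,c]=max(h[r,c],int(min(zz/.15,1)*255))
h=cv2.dilate(h,np.ones((2,2)))
cv2.imwrite("pics/top.png",np.hstack([g,h]))
n,l,st,ce=cv2.connectedComponentsWithStats(cv2.dilate(g,np.ones((3,3))))
for k in range(1,n):
    if st[k,4]>250:
        v,u=np.nonzero(l==k); r=cv2.minAreaRect(np.c_[.4+(479-v)*.001,-.3+(479-u)*.001].astype(np.float32)); print(st[k,4],np.round(r[0],4),np.round(r[1],4),round(r[2],2))
E
python3 fit.py
```

```text
scene bench z -0.0001
side bench z -0.0
859 [0.8191 0.1653] [0.02   0.0672] 80.13
1770 [ 0.8031 -0.0071] [0.102  0.0201] 13.39
8891 [0.6465 0.0068] [0.1272 0.3311] 6.13
8179 [ 0.5605 -0.0801] [0.1132 0.1572] 28.12
327 [ 0.464  -0.2945] [0.011 0.038] 90.0
```

View pics/top.png

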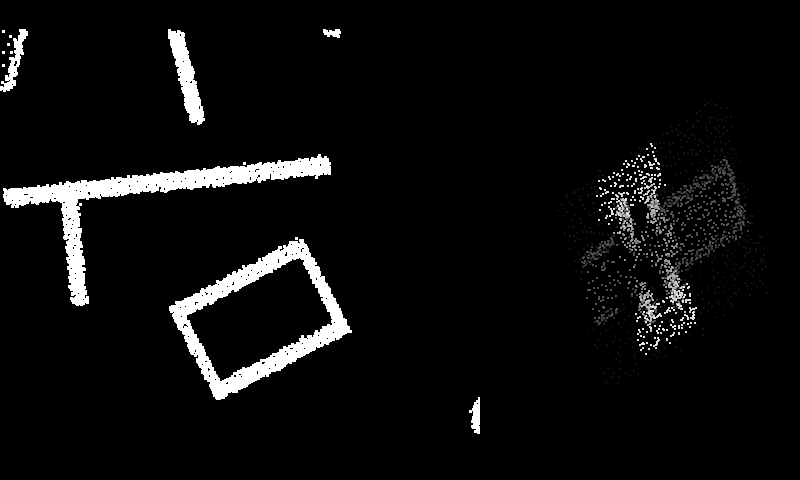

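```bash
cat >> h.py <<'E'
def A_all(fresh=True,names=("scene","side")):
    P=[]
    for n in names:
        im,d,c=shot(n); p=cloud(d,c); P.append(p[d>0])
    return np.vstack(P)
def rect(Q):
    r=cv2.minAreaRect(Q[:,:2].astype(np.float32)); return r
def line(Q): # robust line in xy -> (pt, dir)
    v=cv2.fitLine(Q[:,:2].astype(np.float32),cv2.DIST_HUBER,0,.001,.001).ravel(); return v[2:],v[:2]
def plan(x,y,z,yaw):
    "yaw: deg of tool y axis in world (mod 180)"
    s=ctrl.get_state(); Rm=R.from_rotvec(s["tool_rot"]).as_matrix(); p=np.array(s["position"])
    cur=np.degrees(np.arctan2(Rm[1,1],Rm[0,1])); d=(yaw-cur+90)%180-90
    t=Rm.T@(np.array([x,y,z])-p)*1000
    print("tool y yaw %.1f"%cur,"tx %.1f ty %.1f tz %.1f turn %.2f"%(*t,-d/5),"(other turn %.2f)"%(-(d-180*np.sign(d))/5),"pos",p.round(4),"ft",np.round(s["ft_force"],1),"t",round(s["time"],2),"j",np.round(s["joint_positions"],2))
E
cat > fit2.py <<'E'
from h import *
A=A_all()
Z=lambda a,b:(A[:,2]>a)&(A[:,2]<b)
def box(c,yaw,hx,hy):
    u=np.array([np.cos(yaw),np.sin(yaw)]);v=np.array([-u[1],u[0]]); d=A[:,:2]-c; return (abs(d@u)<hx)&(abs(d@v)<hy)
psi=np.radians(6.1)
F=A[Z(.046,.054)&box([.697,.012],psi,.014,.17)]
p,d=line(F); psi=np.arctan2(-d[0]*np.sign(d[1]),abs(d[1])); print("fence yaw",np.degrees(psi))
u=np.array([np.cos(psi),np.sin(psi)]);v=np.array([-u[1],u[0]])
a=(F[:,:2])@u; b=F[:,:2]@v; print("x pct",np.percentile(a,[1,50,99]),"y pct",np.percentile(b,[.3,99.7]))
ax=np.median(a)-.006; yo=(np.percentile(b,.1)+.24+np.percentile(b,99.9)-.085)/2; O=ax*u+yo*v; print("fence O",O)
q=(A[:,:2]-O)@np.c_[u,v]
S=q[Z(.046,.054)&(q[:,0]<-.015)&(q[:,0]>-.1)&(q[:,1]>-.03)&(q[:,1]<.08)]
print("stop y pct",np.percentile(S[:,1],[1,5,50,95,99]),"n",len(S))
T=A[Z(.044,.056)&box([.56,-.08],np.radians(28),.075,.1)]; T=T[((T[:,:2]-O)@u<-.01)&((T[:,:2]-O)@v<.0)]
r=rect(T); print("tray",r)
H=A[Z(.115,.16)&box([.43,.366],np.radians(21),.06,.05)]
print("handles",rect(H),H.mean(0),"top",np.percentile(H[:,2],[50,98]))
dd=H[:,:2]-H[:,:2].mean(0); w=np.linalg.svd(dd,full_matrices=0)[2][0]; s=dd@w
h1=H[s>0];h2=H[s<0]; print(np.median(h1,0),np.median(h2,0)); e=np.median(h1,0)-np.median(h2,0); print("yaw",np.degrees(np.arctan2(e[1],e[0])),np.linalg.norm(e[:2]))
L=A[Z(.045,.055)&box([.43,.366],np.radians(21),.04,.06)]; print("rail top",rect(L),line(L))
plan(.5,0,.2,0)
E
python3 fit2.py
```

```text
fence yaw 5.931183
x pct [0.6845126  0.69562067 0.70398512] y pct [-0.22160141  0.10267526]
fence O [0.68404218 0.08942236]
stop y pct [0.01371603 0.01530467 0.02169577 0.02831307 0.02922429] n 307
tray ((0.5609559416770935, -0.0796247273683548), (0.10769177228212357, 0.15139009058475494), 27.343029022216797)
handles ((0.4297381639480591, 0.36790934205055237), (0.06825380027294159, 0.039692472666502), 20.06125831604004) [0.43175075 0.36495807 0.13144132] top [0.13412857 0.13916847]
[0.4540864  0.37448437 0.13418616] [0.40834791 0.35438864 0.13411775]
yaw 23.718833631631096 0.049958452051123134
rail top ((0.4318506121635437, 0.3569149076938629), (0.04613839462399483, 0.09163706749677658), 10.579202651977539) (array([0.43568823, 0.35348594], dtype=float32), array([ 0.37503335, -0.9270113 ], dtype=float32))
tool y yaw 72.0 tx -475.4 ty -495.2 tz 41.6 turn 14.39 (other turn -21.61) pos [0.2013 0.6181 0.2416] ft [-0.5  0.6  0.7] t 1.45 j [-1.24  0.32 -0.07  1.45  0.02  1.37 -0.06]
```

```bash
python3 - <<'E'
from h import *
plan(.5,.25,.24,50); plan(.521,-.1002,.12,27.3)
E
```

```text
tool y yaw 72.0 tx -398.0 ty -257.5 tz 1.6 turn 4.39 (other turn -31.61) pos [0.2013 0.6181 0.2416] ft [-0.5  0.6  0.7] t 1.45 j [-1.24  0.32 -0.07  1.45  0.02  1.37 -0.06]
tool y yaw 72.0 tx -526.4 ty -584.0 tz 121.6 turn 8.93 (other turn -27.07) pos [0.2013 0.6181 0.2416] ft [-0.5  0.6  0.7] t 1.45 j [-1.24  0.32 -0.07  1.45  0.02  1.37 -0.06]
```

```bash
python3 -m crank '[{"tx":-398,"ty":-257,"tz":0,"turn":4},{"tx":-398,"ty":-257,"tz":0,"turn":4},{"tx":-398,"ty":-257,"tz":0,"turn":4},{"tx":-398,"ty":-257,"tz":0,"turn":4},{"tx":-398,"ty":-257,"tz":0,"turn":4}]' 50 15; python3 -c "
from h import *
plan(.521,-.1002,.13,27.3)"
```

```text
time: 2.08
position: [0.3996, 0.3739, 0.242]
tool_rot: [1.023, 2.97, 0.002]
ft_force: [0.3, 1.0, -0.1]
grip_width: 0.593
grip_force: 0.0
tool y yaw 52.0 tx -387.7 ty -298.8 tz 111.6 turn 4.93 (other turn -31.07) pos [0.3996 0.3739 0.242 ] ft [ 0.3  1.  -0.1] t 2.08 j [-0.94  0.1   0.15  1.72 -0.02  1.33  0.12]
```

```bash
python3 -m crank '[{"tx":-388,"ty":-299,"tz":0,"turn":5},{"tx":-388,"ty":-299,"tz":0,"turn":5},{"tx":-388,"ty":-299,"tz":40,"turn":5},{"tx":-388,"ty":-299,"tz":80,"turn":5},{"tx":-388,"ty":-299,"tz":112,"turn":5}]'; python3 -c "
from h import *
plan(.521,-.1002,.13,27.3)"
```

```text
time: 2.7
position: [0.4752, 0.0769, 0.1987]
tool_rot: [1.642, 2.677, 0.004]
ft_force: [1.6, 0.5, 0.1]
grip_width: 0.574
grip_force: 0.0
tool y yaw 27.0 tx -178.6 ty -39.7 tz 68.6 turn -0.07 (other turn 35.93) pos [0.4752 0.0769 0.1987] ft [1.6 0.5 0.1] t 2.7 j [-0.67 -0.03  0.45  1.93  0.01  1.23  0.25]
```

```bash
python3 -m crank '[{"tx":-179,"ty":-40,"tz":69},{"tx":-179,"ty":-40,"tz":69},{"tx":-179,"ty":-40,"tz":69},{"tx":-179,"ty":-40,"tz":69},{"tx":-179,"ty":-40,"tz":69}]'; python3 - <<'E'
from h import *
plan(.521,-.1002,.036,27.3)
im,d,c=shot("wrist","w1.png"); p=cloud(d,c)
T=p[(d>0)&(p[...,2]>.044)&(p[...,2]<.056)]; T=T[(abs(T[:,0]-.56)<.11)&(abs(T[:,1]+.08)<.12)]
print(len(T),rect(T))
E
```

```text
tool y yaw 27.0 tx -178.6 ty -40.0 tz 162.6 turn -0.07 (other turn 35.93) pos [0.4752 0.0769 0.1987] ft [1.6 0.5 0.1] t 2.7 j [-0.67 -0.03  0.45  1.93  0.01  1.23  0.25]
946 ((0.5389724969863892, -0.041500672698020935), (0.10043956339359283, 0.03905889391899109), 27.391538619995117)$[0]: bad value
```

View pics/w1.png

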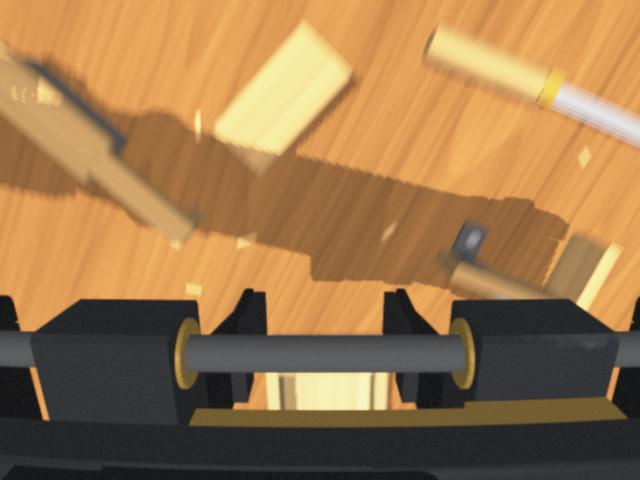

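The call was refused because every row needs all four keys. The wrist picture shows the offcut (285,95), the gouge (540,80) and the tray's wall between the fingers (330,390). The tray yaw of 27.4° agrees.

```bash
python3 -m crank '[{"tx":-179,"ty":-40,"tz":69,"turn":0},{"tx":-179,"ty":-40,"tz":69,"turn":0},{"tx":-179,"ty":-40,"tz":69,"turn":0},{"tx":-179,"ty":-40,"tz":69,"turn":0},{"tx":-179,"ty":-40,"tz":69,"turn":0}]'; python3 - <<'E'
from h import *
plan(.521,-.1002,.036,27.3)
im,d,c=shot("wrist","w1.png"); p=cloud(d,c)
T=p[(d>0)&(p[...,2]>.044)&(p[...,2]<.056)]; T=T[(abs(T[:,0]-.56)<.11)&(abs(T[:,1]+.08)<.12)]
print(len(T),rect(T))
# -x wall centre line in tool y
u=np.array([np.cos(.477),np.sin(.477)]); s=(T[:,:2]-[.521,-.1002])@u; k=abs(s)<.02
print("wall s pct",np.percentile(s[k],[3,50,97]),k.sum())
E
```

```text
time: 3.38
position: [0.5198, -0.0988, 0.129]
tool_rot: [-1.643, -2.677, 0.0]
ft_force: [-0.4, 1.5, -0.0]
grip_width: 0.575
grip_force: 0.0
tool y yaw 26.9 tx -1.8 ty 0.5 tz 93.0 turn -0.08 (other turn 35.92) pos [ 0.5198 -0.0988  0.129 ] ft [-0.4  1.5 -0. ] t 3.38 j [-0.44  0.17  0.64  1.91 -0.11  1.1   0.71]
10589 ((0.5599602460861206, -0.08072566986083984), (0.10014405101537704, 0.15030795335769653), 27.57352638244629)
wall s pct [-0.00619153 -0.00043238  0.01737393] 4554
```

```bash
python3 -m crank '[{"tx":-2,"ty":0,"tz":50,"turn":0},{"tx":-2,"ty":0,"tz":92,"turn":0},{"tx":-2,"ty":0,"tz":92,"turn":0}]' && python3 -m crank '[{"tx":0,"ty":0,"tz":0,"turn":0},{"tx":0,"ty":0,"tz":0,"turn":0},{"tx":0,"ty":0,"tz":0,"turn":0},{"tx":0,"ty":0,"tz":0,"turn":0},{"tx":0,"ty":0,"tz":0,"turn":0}]' 5 15;  python3 -c "
from h import *
plan(.5896,.0118,.036,5.9)"
```

```text
time: 3.8
position: [0.5184, -0.0981, 0.0351]
tool_rot: [-1.635, -2.676, 0.003]
ft_force: [-0.1, 0.4, -0.3]
grip_width: 0.574
grip_force: 0.0
time: 4.42
position: [0.5203, -0.1011, 0.0374]
tool_rot: [-1.642, -2.678, 0.001]
ft_force: [-1.9, 0.7, 1.1]
grip_width: 0.115
grip_force: 15.0
tool y yaw 27.0 tx 69.2 ty 112.9 tz 1.3 turn 4.21 (other turn -31.79) pos [ 0.5203 -0.1011  0.0374] ft [-1.9  0.7  1.1] t 4.42 j [-0.4   0.31  0.61  1.98 -0.22  0.92  0.8 ]
```

```bash
python3 -m crank '[{"tx":7,"ty":11,"tz":0,"turn":0.6},{"tx":17,"ty":27,"tz":0,"turn":1.4},{"tx":27,"ty":45,"tz":0,"turn":2.4},{"tx":37,"ty":62,"tz":0,"turn":3.3},{"tx":47,"ty":78,"tz":0,"turn":4.2}]' 5 30;  python3 - <<'E'
from h import *
plan(.5896,.0118,.036,5.9)
O=np.array([.684,.0894]);ps=np.radians(5.93);u=np.array([np.cos(ps),np.sin(ps)]);v=np.array([-u[1],u[0]])
A=A_all(); q=(A[:,:2]-O)@np.c_[u,v]
k=(A[:,2]>.044)&(A[:,2]<.056)&(q[:,0]<-.006)&(q[:,0]>-.16)&(q[:,1]<.01)&(q[:,1]>-.25)
T=np.c_[q[k]]; T=T[T[:,0]>-.125] if 0 else T
r=rect(T);print(r,len(T))
E
```

```text
time: 5.05
position: [0.5685, -0.0253, 0.0374]
tool_rot: [2.108, 2.329, -0.004]
ft_force: [-3.1, -4.3, 5.3]
grip_width: 0.113
grip_force: 30.0
tool y yaw 5.7 tx 34.8 ty 24.7 tz 1.3 turn -0.04 (other turn 35.96) pos [ 0.5685 -0.0253  0.0374] ft [-3.1 -4.3  5.3] t 5.05 j [-0.54  0.39  0.63  1.88 -0.28  0.95  0.32]
((-0.08489586412906647, -0.10083124786615372), (0.1512739509344101, 0.1151336207985878), 89.99462127685547) 1182
```

```bash
python3 -m crank '[{"tx":8,"ty":6,"tz":0,"turn":0},{"tx":16,"ty":12,"tz":0,"turn":0},{"tx":24,"ty":18,"tz":0,"turn":0},{"tx":30,"ty":23,"tz":0,"turn":0},{"tx":33,"ty":25,"tz":0,"turn":0}]' && python3 -m crank '[{"tx":2,"ty":0,"tz":0,"turn":0},{"tx":4,"ty":0,"tz":0,"turn":0},{"tx":6,"ty":0,"tz":0,"turn":0}]'; python3 -c "
from h import *
plan(.5956,.0204,.036,5.9)"
```

```text
time: 5.78
position: [0.5907, 0.0117, 0.0374]
tool_rot: [2.102, 2.334, -0.001]
ft_force: [-3.0, -4.4, 5.1]
grip_width: 0.114
grip_force: 30.0
time: 6.15
position: [0.5904, 0.0178, 0.0374]
tool_rot: [2.102, 2.333, 0.001]
ft_force: [0.9, -4.7, 4.6]
grip_width: 0.11
grip_force: 30.0
tool y yaw 6.0 tx 2.1 ty 5.4 tz 1.4 turn 0.01 (other turn -35.99) pos [0.5904 0.0178 0.0374] ft [ 0.9 -4.7  4.6] t 6.15 j [-0.58  0.43  0.61  1.83 -0.3   0.97  0.26]
```

```bash
python3 -m crank '[{"tx":0.7,"ty":0,"tz":0,"turn":0},{"tx":1.4,"ty":0,"tz":0,"turn":0},{"tx":2,"ty":0,"tz":0,"turn":0}]' |grep -E "pos|ft"; python3 -m crank '[{"tx":0.7,"ty":0,"tz":0,"turn":0},{"tx":1.4,"ty":0,"tz":0,"turn":0}]' |grep -E "pos|ft";
```

```text
position: [0.59, 0.0197, 0.0374]
ft_force: [1.3, -4.8, 3.7]
position: [0.5899, 0.02, 0.0374]
ft_force: [1.9, -7.6, 3.1]
```

```bash
python3 -m crank '[{"tx":0,"ty":1,"tz":0,"turn":0},{"tx":0,"ty":2,"tz":0,"turn":0},{"tx":0,"ty":3,"tz":0,"turn":0},{"tx":0,"ty":4,"tz":0,"turn":0}]' |grep -E "pos|ft"
```

```text
position: [0.59, 0.02, 0.0374]
ft_force: [-11.7, -7.0, 16.6]
```

```bash
python3 - <<'E'
from h import *
plan(.5956,.0204,.036,5.9)
O=np.array([.684,.0894]);ps=np.radians(5.93);u=np.array([np.cos(ps),np.sin(ps)]);v=np.array([-u[1],u[0]])
im,d,c=shot("side","s2.png")
cv2.imwrite("pics/s2c.png",cv2.resize(im[160:320,260:460,::-1],(800,640))[:600])
for n in ["scene","side","wrist"]:
    im,d,c=shot(n); p=cloud(d,c); A=p[d>0]; q=(A[:,:2]-O)@np.c_[u,v]
    k=(A[:,2]>.046)&(A[:,2]<.054)&(q[:,0]>-.03)&(q[:,0]<.02)&(q[:,1]<-.01)&(q[:,1]>-.13)
    print(n,k.sum(),np.histogram(q[k,0],np.arange(-.03,.0201,.002))[0])
E
```

```text
tool y yaw 5.9 tx -0.2 ty 5.6 tz 1.3 turn 0.00 (other turn -36.00) pos [0.59   0.02   0.0374] ft [-11.7  -7.   16.6] t 7.28 j [-0.58  0.44  0.61  1.83 -0.3   0.98  0.26]
scene 488 [ 3  3  1  1  2  3  1  9 21 34 36 38 48 31  4 20 36 39 23 35 48 40 12  0
  0]
side 337 [ 2  3  2  2  2  4 12 37 26 19 29 21  8  4 29 29 22 30 23 19 13  1  0  0
  0]
wrist 11516 [   0    0    0    0    0    0   66 1826  922  907  898  829  144    0
 1405 1101  844  878  783  642  267    4    0    0    0]
```

View pics/s2c.png

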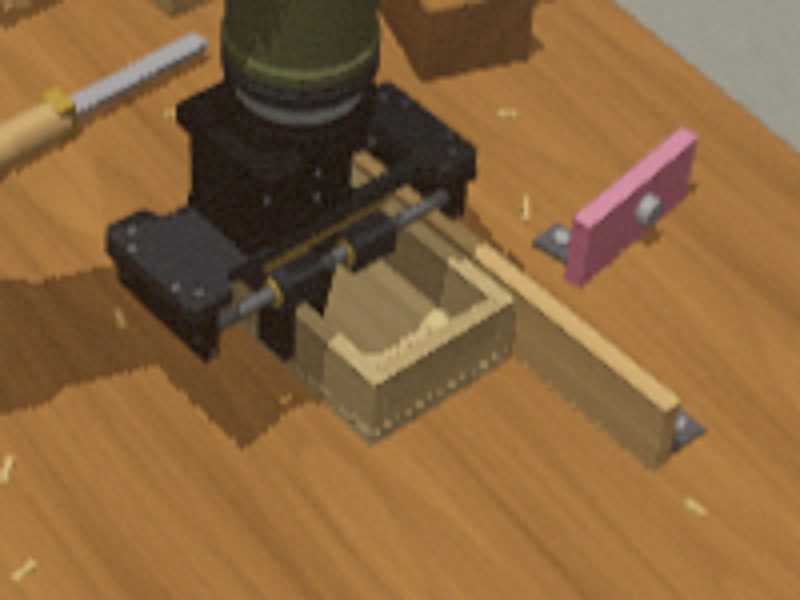

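```bash
python3 -m crank '[{"tx":-0.7,"ty":0,"tz":-1,"turn":0},{"tx":-1,"ty":0,"tz":-1.5,"turn":0},{"tx":-1,"ty":0,"tz":-1.5,"turn":0}]' |grep -E "pos|ft|rot"; python3 -c "
from h import *
plan(.5956,.0204,.036,5.9)"
```

```text
position: [0.59, 0.02, 0.0374]
tool_rot: [-2.1, -2.33, 0.008]
ft_force: [-5.8, -5.8, 5.0]
tool y yaw 5.9 tx -0.2 ty 5.6 tz 1.4 turn 0.01 (other turn -35.99) pos [0.59   0.02   0.0374] ft [-5.8 -5.8  5. ] t 7.85 j [-0.58  0.44  0.61  1.83 -0.3   0.98  0.26]
```

```bash
python3 -m crank '[{"tx":-0.5,"ty":1,"tz":-0.5,"turn":0},{"tx":-0.5,"ty":2,"tz":-0.5,"turn":0},{"tx":-0.5,"ty":3,"tz":-0.5,"turn":0},{"tx":-0.5,"ty":3,"tz":-0.5,"turn":0}]' |grep -E "pos|ft|rot"; python3 -c "
from h import *
plan(.5956,.0204,.036,5.9)"
```

```text
position: [0.5928, 0.0203, 0.0374]
tool_rot: [-2.099, -2.329, 0.009]
ft_force: [-6.6, -4.8, 3.0]
tool y yaw 6.0 tx -0.2 ty 2.9 tz 1.4 turn 0.01 (other turn -35.99) pos [0.5928 0.0203 0.0374] ft [-6.6 -4.8  3. ] t 8.35 j [-0.58  0.44  0.61  1.82 -0.3   0.98  0.26]
```

```bash
for i in 1; do python3 -m crank '[{"tx":0,"ty":1,"tz":0,"turn":0},{"tx":0,"ty":1.5,"tz":0,"turn":0},{"tx":0,"ty":1.5,"tz":0,"turn":0}]' |grep -E "pos|ft|rot"; python3 -m crank '[{"tx":0,"ty":1,"tz":0,"turn":0},{"tx":0,"ty":1.5,"tz":0,"turn":0},{"tx":0,"ty":1.5,"tz":0,"turn":0}]' |grep -E "pos|ft|rot"; done;  python3 - <<'E'
from h import *
O=np.array([.684,.0894]);ps=np.radians(5.93);u=np.array([np.cos(ps),np.sin(ps)]);v=np.array([-u[1],u[0]])
im,d,c=shot("wrist","w3.png"); p=cloud(d,c); A=p[d>0]; q=(A[:,:2]-O)@np.c_[u,v]
k=(A[:,2]>.046)&(A[:,2]<.054)
for y0 in (-.11,-.09,-.07,-.05,-.03):
    kk=k&(abs(q[:,1]-y0)<.01)&(q[:,0]>-.03)&(q[:,0]<.02); print(y0,kk.sum(),np.histogram(q[kk,0],np.arange(-.02,.0161,.001))[0])
k2=k&(q[:,0]<-.02)&(q[:,0]>-.035); print("y",np.histogram(q[k2,1],np.arange(-.01,.04,.002))[0])
E
```

```text
position: [0.5942, 0.0204, 0.0375]
tool_rot: [-2.099, -2.329, 0.009]
ft_force: [-6.8, -3.9, 3.1]
position: [0.5948, 0.0205, 0.0374]
tool_rot: [-2.098, -2.328, 0.011]
ft_force: [-7.2, -5.1, 5.1]
-0.11 0 [0 0 0 0 0 0 0 0 0 0 0 0 0 0 0 0 0 0 0 0 0 0 0 0 0 0 0 0 0 0 0 0 0 0 0 0]
-0.09 1704 [  0   0   0   0   0   0   0   0  28 198  92  74  67  80  71  73  72  61
  57  79  77  65  70  70  75  65  66  55  71  74  49  15   0   0   0   0]
-0.07 1410 [  0   0   0   0   0   0   0   0  23 135  74  63  57  63  59  59  61  61
  47  61  60  59  64  59  57  56  57  66  56  58  41  14   0   0   0   0]
-0.05 2276 [  0   0   0   0   0   0   0   0  19 278 133  81  97 101  88  90  97  95
  73  87 115  97  98  94  94  92  81  99  92  77  79  19   0   0   0   0]
-0.03 3543 [  0   0   0   0   0   0   0   0  37 376 188 160 156 152 143 159 152 136
 116 146 187 148 135 155 137 146 144 146 141 139 117  24   3   0   0   0]
y [  0   0   0   0   0   0   0  75 286 284 295 296 294 311 301 306 310 307
 209   0   0   0   0   0]
```

```bash
python3 -m crank '[{"tx":0,"ty":1,"tz":0,"turn":0},{"tx":0,"ty":2,"tz":0,"turn":0},{"tx":0,"ty":2,"tz":0,"turn":0}]' |grep -E "pos|ft|rot"; python3 -m crank '[{"tx":1,"ty":0,"tz":0,"turn":0},{"tx":2,"ty":0,"tz":0,"turn":0},{"tx":2,"ty":0,"tz":0,"turn":0}]' |grep -E "pos|ft|rot"
```

```text
position: [0.5949, 0.0205, 0.0374]
tool_rot: [-2.096, -2.325, 0.015]
ft_force: [-13.6, -4.7, 10.6]
position: [0.5949, 0.0206, 0.0374]
tool_rot: [-2.098, -2.326, 0.017]
ft_force: [-13.4, -7.1, 10.8]
```

```bash
python3 -m crank '[{"tx":0,"ty":-1,"tz":0,"turn":0},{"tx":-1,"ty":-2,"tz":0,"turn":0},{"tx":-1,"ty":-2,"tz":0,"turn":0}]' |grep -E "pos|ft|rot"; python3 -m crank '[{"tx":0,"ty":0,"tz":0,"turn":0},{"tx":0,"ty":0,"tz":0,"turn":0},{"tx":0,"ty":0,"tz":0,"turn":0},{"tx":0,"ty":0,"tz":0,"turn":0}]' 50; python3 - <<'E'
from h import *
O=np.array([.684,.0894]);ps=np.radians(5.93);u=np.array([np.cos(ps),np.sin(ps)]);v=np.array([-u[1],u[0]])
im,d,c=shot("wrist","w3.png"); p=cloud(d,c); A=p[d>0]; q=(A[:,:2]-O)@np.c_[u,v]
k=(A[:,2]>.046)&(A[:,2]<.054)
for y0 in (-.09,-.03):
    kk=k&(abs(q[:,1]-y0)<.01)&(q[:,0]>-.03)&(q[:,0]<.02); print(y0,kk.sum(),np.histogram(q[kk,0],np.arange(-.02,.0161,.001))[0], np.percentile(q[kk,0],[1,99]))
for a,b in ((-.035,-.02),(-.09,-.075)):
  k2=k&(q[:,0]<b)&(q[:,0]>a)&(q[:,1]>-.01)&(q[:,1]<.04); print("y",np.histogram(q[k2,1],np.arange(-.01,.04,.001))[0],np.percentile(q[k2,1],[1,99]))
print(plan(.4318,.3665,.2,22))
E
```

```text
position: [0.5948, 0.0205, 0.0374]
tool_rot: [-2.099, -2.328, 0.011]
ft_force: [-7.9, -6.9, 3.8]
time: 10.78
position: [0.5996, 0.0227, 0.0392]
tool_rot: [-2.102, -2.335, -0.001]
ft_force: [-0.6, -0.0, 0.4]
grip_width: 0.481
grip_force: 0.0Traceback (most recent call last):
  File "<stdin>", line 6, in <module>
    return _quantile_unchecked(
        a, q, axis, out, overwrite_input, method, keepdims, weights)
    return _ureduce(a,
                    func=_quantile_ureduce_func,
    ...<5 lines>...
                    overwrite_input=overwrite_input,
                    method=method)
    r = func(a, **kwargs)
    result = _quantile(arr,
                       quantiles=q,
    ...<2 lines>...
                       out=out,
                       weights=wgt)
    slices_having_nans = np.isnan(arr[-1, ...])
                                  ~~~^^^^^^^^^
IndexError: index -1 is out of bounds for axis 0 with size 0
```

```bash
python3 -m crank '[{"tx":0,"ty":-3,"tz":-30,"turn":0},{"tx":0,"ty":-3,"tz":-80,"turn":0},{"tx":0,"ty":-15,"tz":-120,"turn":0},{"tx":0,"ty":-30,"tz":-150,"turn":0}]' 87 ; python3 - <<'E'
from h import *
O=np.array([.684,.0894]);ps=np.radians(5.93);u=np.array([np.cos(ps),np.sin(ps)]);v=np.array([-u[1],u[0]])
im,d,c=shot("wrist","w3.png"); p=cloud(d,c); A=p[d>0]; q=(A[:,:2]-O)@np.c_[u,v]
k=(A[:,2]>.046)&(A[:,2]<.054)
for y0 in (-.13,-.10,-.03):
    kk=k&(abs(q[:,1]-y0)<.01)&(q[:,0]>-.03)&(q[:,0]<.02); print(y0,kk.sum(),np.histogram(q[kk,0],np.arange(-.02,.0161,.001))[0])
for a,b in ((-.035,-.02),(-.09,-.075)):
  k2=k&(q[:,0]<b)&(q[:,0]>a)&(q[:,1]>-.01)&(q[:,1]<.04); print("y",np.histogram(q[k2,1],np.arange(-.01,.04,.001))[0])
print(plan(.4318,.3665,.2,22))
E
```

```text
time: 11.32
position: [0.57, 0.0187, 0.1912]
tool_rot: [2.102, 2.333, 0.003]
ft_force: [0.3, -0.1, 0.4]
grip_width: 0.937
grip_force: 0.0
-0.13 317 [ 0  0  0  0  0  0  0  0  0  4  5  6  5  7 11  9 11 11 11 20 10 22 14 19
 26 21 20 22 20 23 18  2  0  0  0  0]
-0.1 754 [ 0  0  0  0  0  0  0  0 27 62 34 32 34 25 34 30 33 32 31 31 39 27 37 33
 28 35 33 27 33 34 20  3  0  0  0  0]
-0.03 905 [ 0  0  0  0  0  0  0  0  3 76 42 45 35 38 41 34 43 34 35 47 36 39 50 31
 38 44 35 42 36 38 33 10  0  0  0  0]
y [ 0  0  0  0  0  0  0  0  0  0  0  0  0  0  0  6 43 21 44 22 43 21 44 22
 44 22 43 22 44 24 42 29 35 33 34 38 29 14  0  0  0  0  0  0  0  0  0  0
  0]
y [ 0  0  0  0  0  0  0  0  0  0  0  0  0  0  0 22 32 35 35 31 40 27 45 22
 46 22 45 22 44 22 43 23 43 36 30 44 22 21  0  0  0  0  0  0  0  0  0  0
  0]
tool y yaw 5.9 tx 360.7 ty -101.8 tz -5.0 turn -3.22 (other turn 32.78) pos [0.5702 0.0182 0.1948] ft [ 0.3 -1.1  2.5] t 11.38 j [-0.68  0.2   0.68  1.74 -0.14  1.24  0.14]
None
```

```bash
python3 -m crank '[{"tx":60,"ty":-17,"tz":-10,"turn":-0.6},{"tx":120,"ty":-34,"tz":-10,"turn":-1.3},{"tx":180,"ty":-51,"tz":-10,"turn":-2},{"tx":240,"ty":-68,"tz":-10,"turn":-3},{"tx":280,"ty":-80,"tz":-10,"turn":-3.2}]' 87 |grep -E "pos|time"; python3 - <<'E'
from h import *
print(plan(.4318,.3665,.2,22))
im,d,c=shot("wrist","w4.png")
for n in ["clamp_grip","clamp"]: print(n,[(np.round(x["xyz"],4).tolist(),round(x["confidence"],2)) for x in ctrl.mark_of("wrist",n)])
p=cloud(d,c); A=p[d>0]
def fit(m,lab):
    H=A[m]; 
    if len(H)<20: print(lab,len(H)); return
    print(lab,len(H),rect(H),np.percentile(H[:,2],98))
near=(np.hypot(A[:,0]-.432,A[:,1]-.366)<.06)
fit(near&(A[:,2]>.12)&(A[:,2]<.155),"handles"); fit(near&(A[:,2]>.045)&(A[:,2]<.054),"rail")
E
```

```text
time: 12.0
position: [0.459, 0.2923, 0.1992]
tool y yaw 22.2 tx 79.0 ty 2.9 tz -0.7 turn 0.05 (other turn -35.95) pos [0.459  0.2923 0.1992] ft [ 0.2  0.  -0. ] t 12.0 j [-1.02  0.12  0.44  1.79 -0.06  1.24 -0.18]
None
clamp_grip [([0.4301, 0.3618, 0.1269], 0.81), ([0.3213, 0.3599, 0.0846], 0.67)]
clamp [([0.4293, 0.3656, 0.0176], 0.91), ([0.3224, 0.3611, -0.0024], 0.55)]
handles 3770 ((0.42947936058044434, 0.36561068892478943), (0.06437237560749054, 0.034133195877075195), 22.571565628051758) 0.13918501599068653
rail 2936 ((0.43335509300231934, 0.35723239183425903), (0.03840130195021629, 0.08975133299827576), 21.23565673828125) 0.05183499528733016
```

View pics/w4.png

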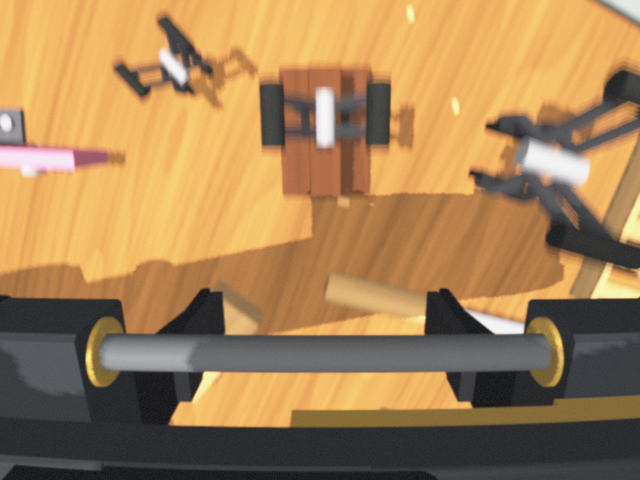

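Three clamps in view: small (170,65), middle on the rail (325,115), and large (545,160). The middle one measures 64.4 mm over its rods, stands at rod-top height 0.139 m and sits on the dark rail, so it is the one described. Going to it.

```bash
python3 -m crank '[{"tx":50,"ty":0,"tz":0,"turn":0},{"tx":79,"ty":1,"tz":0,"turn":0},{"tx":79,"ty":1,"tz":10,"turn":0},{"tx":79,"ty":1,"tz":10,"turn":0}]' 87 |grep -E "pos|time"; python3 - <<'E'
from h import *
print(plan(.4295,.3656,.134,22.5))
E
```

```text
time: 12.65
position: [0.4331, 0.3599, 0.188]
tool y yaw 21.8 tx 6.7 ty -1.1 tz 54.0 turn -0.14 (other turn 35.86) pos [0.4331 0.3599 0.188 ] ft [-0.5 -0.9  0.7] t 12.65 j [-1.09  0.17  0.39  1.75 -0.07  1.23 -0.3 ]
None
```

```bash
python3 -m crank '[{"tx":0,"ty":-1,"tz":10,"turn":-0.1},{"tx":0,"ty":-1,"tz":25,"turn":-0.1}]' 87 |grep -E "pos|time"; python3 - <<'E'
from h import *
print(plan(.4295,.3656,.134,22.5))
E
```

```text
time: 12.9
position: [0.4322, 0.3612, 0.1638]
tool y yaw 22.4 tx 5.0 ty -0.9 tz 29.8 turn -0.03 (other turn 35.97) pos [0.4322 0.3612 0.1638] ft [ 0.1  0.6 -0.2] t 12.9 j [-1.09  0.19  0.39  1.79 -0.08  1.18 -0.29]
None
```

```bash
python3 -m crank '[{"tx":5,"ty":-1,"tz":10,"turn":0},{"tx":5,"ty":-1,"tz":30,"turn":0},{"tx":5,"ty":-1,"tz":30,"turn":0}]' 87 |grep -E "pos|time|ft"; python3 - <<'E'
from h import *
print(plan(.4295,.3656,.134,22.5))
E
```

```text
time: 13.28
position: [0.4273, 0.3657, 0.1322]
ft_force: [-0.3, -0.5, 0.4]
tool y yaw 22.5 tx -0.9 ty 2.0 tz -1.8 turn -0.00 (other turn 36.00) pos [0.4273 0.3657 0.1322] ft [-0.3 -0.5  0.4] t 13.28 j [-1.09  0.22  0.38  1.82 -0.09  1.12 -0.29]
None
```

Centred. Squeeze to 48 mm at 26 N.

```bash
python3 -m crank '[{"tx":-1,"ty":2,"tz":-2,"turn":0},{"tx":-1,"ty":2,"tz":-2,"turn":0},{"tx":-1,"ty":2,"tz":-2,"turn":0},{"tx":-1,"ty":2,"tz":-2,"turn":0},{"tx":-1,"ty":2,"tz":-2,"turn":0}]' 48 26; python3 -m crank '[{"tx":0,"ty":0,"tz":0,"turn":0},{"tx":0,"ty":0,"tz":0,"turn":0},{"tx":0,"ty":0,"tz":0,"turn":0}]'
```

```text
time: 13.9
position: [0.4308, 0.3662, 0.136]
tool_rot: [1.746, 2.612, -0.0]
ft_force: [0.3, -0.5, -1.5]
grip_width: 0.578
grip_force: 15.4
time: 14.28
position: [0.4308, 0.3662, 0.1361]
tool_rot: [1.746, 2.612, 0.0]
ft_force: [0.3, 0.9, -0.8]
grip_width: 0.56
grip_force: 15.6
```

```bash
python3 -m crank '[{"tx":0,"ty":0,"tz":-10,"turn":0},{"tx":0,"ty":0,"tz":-25,"turn":0},{"tx":0,"ty":0,"tz":-45,"turn":0},{"tx":0,"ty":0,"tz":-65,"turn":0},{"tx":0,"ty":0,"tz":-80,"turn":0}]'; python3 - <<'E'
from h import *
im,d,c=shot("side","s5.png"); p=cloud(d,c); A=p[d>0]
k=(np.hypot(A[:,0]-.43,A[:,1]-.366)<.05)
print(np.histogram(A[k,2],np.arange(.0,.3,.02)))
plan(.6896,.0302,.216,5.9)
cv2.imwrite("pics/s5c.png",cv2.resize(im[40:240,130:330,::-1],(600,600)))
E
```

```text
time: 14.9
position: [0.4313, 0.3666, 0.2184]
tool_rot: [1.746, 2.611, 0.004]
ft_force: [0.4, 0.7, -2.9]
grip_width: 0.558
grip_force: 15.6
(array([385, 147, 272,   0,   3, 127, 106,  91, 110,  73, 223, 153, 143,
        57]), array([0.  , 0.02, 0.04, 0.06, 0.08, 0.1 , 0.12, 0.14, 0.16, 0.18, 0.2 ,
       0.22, 0.24, 0.26, 0.28]))
tool y yaw 22.5 tx -409.9 ty 109.4 tz 3.7 turn 3.31 (other turn -32.69) pos [0.432  0.3672 0.2202] ft [ 0.9  1.  -0. ] t 14.95 j [-1.1   0.15  0.39  1.71 -0.06  1.28 -0.31]
```

View pics/s5c.png

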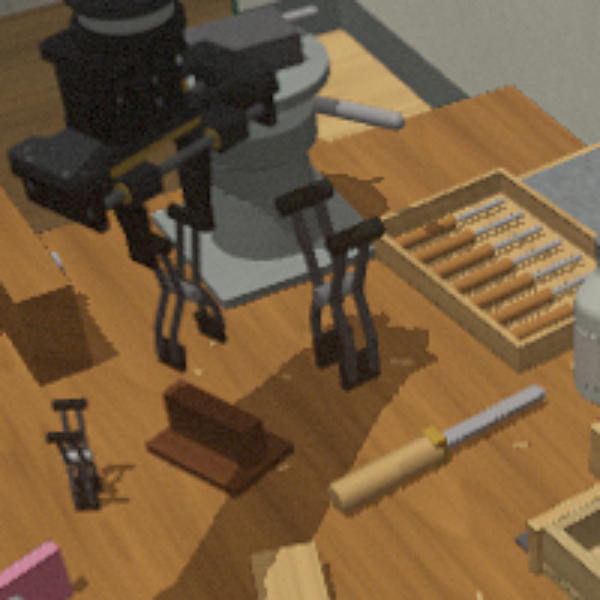

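The clamp at crop (190,300) is held upright with its jaws open, clear of the rail at (215,430). Carry it to the tray.

```bash
python3 -m crank '[{"tx":-30,"ty":8,"tz":0,"turn":0},{"tx":-75,"ty":20,"tz":0,"turn":0.4},{"tx":-125,"ty":33,"tz":0,"turn":1},{"tx":-175,"ty":47,"tz":0,"turn":1.6},{"tx":-220,"ty":59,"tz":0,"turn":2}]' | grep -E "pos|grip|ft"; python3 -c "
from h import *
plan(.6896,.0302,.216,5.9)"
```

```text
position: [0.5703, 0.1838, 0.2164]
ft_force: [0.5, 0.7, -2.4]
grip_width: 0.561
grip_force: 15.6
tool y yaw 12.4 tx -175.5 ty 83.6 tz 0.4 turn 1.29 (other turn -34.71) pos [0.5703 0.1838 0.2164] ft [ 0.5  0.7 -2.4] t 15.57 j [-0.83  0.25  0.56  1.64 -0.14  1.3  -0.03]
```

```bash
python3 -m crank '[{"tx":-50,"ty":24,"tz":0,"turn":0.4},{"tx":-100,"ty":48,"tz":0,"turn":0.9},{"tx":-145,"ty":70,"tz":0,"turn":1.3},{"tx":-175,"ty":84,"tz":0,"turn":1.3},{"tx":-175,"ty":84,"tz":0,"turn":1.3}]' | grep -E "pos|grip|ft"; python3 - <<'E'
from h import *
plan(.6896,.0302,.190,5.9)
O=np.array([.684,.0894]);ps=np.radians(5.93);u=np.array([np.cos(ps),np.sin(ps)]);v=np.array([-u[1],u[0]])
for n in ("scene","side"):
    im,d,c=shot(n,n+"6.png"); p=cloud(d,c); A=p[d>0]; q=(A[:,:2]-O)@np.c_[u,v]
    k=(abs(q[:,0])<.06)&(abs(q[:,1]+.0595)<.04)
    for a in (.085,.10,.12,.14,.16,.18):
        kk=k&(abs(A[:,2]-a)<.01)
        if kk.sum()>3: print(n,a,kk.sum(),"u",np.percentile(q[kk,0],[2,50,98]).round(4),"v",np.percentile(q[kk,1],[2,50,98]).round(4))
E
```

```text
position: [0.6899, 0.0284, 0.2157]
ft_force: [-0.4, 0.0, -1.5]
grip_width: 0.556
grip_force: 15.6
tool y yaw 5.7 tx 1.9 ty -0.1 tz 25.7 turn -0.05 (other turn 35.95) pos [0.6899 0.0284 0.2157] ft [-0.4  0.  -1.5] t 16.2 j [-0.54  0.47  0.64  1.39 -0.28  1.37  0.21]
scene 0.1 69 u [-0.0202  0.0236  0.028 ] v [-0.0726 -0.0573 -0.0475]
scene 0.12 127 u [-0.0235  0.0222  0.0296] v [-0.0724 -0.0586 -0.0474]
scene 0.14 69 u [-0.0176  0.0201  0.0267] v [-0.0709 -0.0545 -0.049 ]
scene 0.16 107 u [-0.0089  0.0076  0.0167] v [-0.0746 -0.0543 -0.0454]
scene 0.18 48 u [-0.0134  0.0136  0.0178] v [-0.069  -0.0507 -0.0484]
side 0.1 80 u [-0.0288 -0.0225  0.0205] v [-0.072  -0.0604 -0.0466]
side 0.12 140 u [-0.0298 -0.0191  0.0234] v [-0.0713 -0.0609 -0.0476]
side 0.14 87 u [-0.0284 -0.0193  0.0194] v [-0.0702 -0.0655 -0.0482]
side 0.16 123 u [-0.0155 -0.0056  0.0101] v [-0.0741 -0.0659 -0.0481]
side 0.18 90 u [-0.0171  0.0071  0.0147] v [-0.0702 -0.0658 -0.0477]
```

```bash
python3 -m crank '[{"tx":1,"ty":0,"tz":20,"turn":0},{"tx":1,"ty":0,"tz":40,"turn":0},{"tx":1,"ty":0,"tz":52,"turn":0},{"tx":1,"ty":0,"tz":62,"turn":0}]' | grep -E "pos|grip|ft";python3 -m crank '[{"tx":0,"ty":0,"tz":8,"turn":0},{"tx":0,"ty":0,"tz":16,"turn":0},{"tx":0,"ty":0,"tz":20,"turn":0},{"tx":0,"ty":0,"tz":20,"turn":0}]' | grep -E "pos|grip|ft"; python3 - <<'E'
from h import *
plan(.6896,.0302,.134,5.9)
O=np.array([.684,.0894]);ps=np.radians(5.93);u=np.array([np.cos(ps),np.sin(ps)]);v=np.array([-u[1],u[0]])
for n in ("scene","side"):
    im,d,c=shot(n,n+"7.png"); p=cloud(d,c); A=p[d>0]; q=(A[:,:2]-O)@np.c_[u,v]
    k=(abs(q[:,0])<.06)&(abs(q[:,1]+.0595)<.03)&((q[:,0]>.014)|(q[:,0]<-.014))
    for a in (.02,.03,.04,.06,.08,.1):
        kk=k&(abs(A[:,2]-a)<.005)
        if kk.sum()>3: print(n,a,kk.sum(),"u",np.percentile(q[kk,0],[2,50,98]).round(4))
E
```

```text
position: [0.6886, 0.0341, 0.1528]
ft_force: [-0.5, -0.1, -0.6]
grip_width: 0.555
grip_force: 15.6
position: [0.689, 0.0337, 0.134]
ft_force: [-0.3, -0.8, -0.8]
grip_width: 0.558
grip_force: 15.6
tool y yaw 6.0 tx -3.6 ty 0.2 tz 0.0 turn 0.01 (other turn -35.99) pos [0.689  0.0337 0.134 ] ft [-0.3 -0.8 -0.8] t 17.3 j [-0.53  0.53  0.62  1.49 -0.31  1.23  0.23]
scene 0.02 30 u [0.0144 0.0246 0.026 ]
scene 0.03 46 u [0.0106 0.0238 0.0294]
scene 0.04 50 u [-0.0224  0.0201  0.0288]
scene 0.06 31 u [-0.019   0.02    0.0242]
scene 0.1 9 u [-0.0093  0.0161  0.018 ]
side 0.02 24 u [-0.0282 -0.0258 -0.0211]
side 0.03 39 u [-0.0304 -0.0267  0.0254]
side 0.04 47 u [-0.0284 -0.0236  0.0256]
side 0.06 37 u [-0.0249 -0.0196  0.0185]
side 0.1 13 u [-0.0172 -0.0153  0.0175]
```

```bash
python3 -m crank '[{"tx":0,"ty":0,"tz":2,"turn":0},{"tx":0,"ty":0,"tz":2,"turn":0},{"tx":0,"ty":0,"tz":2,"turn":0}]' 57| grep -E "pos|grip|ft";python3 -m crank '[{"tx":0,"ty":0,"tz":0,"turn":0},{"tx":0,"ty":0,"tz":0,"turn":0},{"tx":0,"ty":0,"tz":0,"turn":0}]' 66| grep -E "pos|grip|ft"; python3 -m crank '[{"tx":0,"ty":0,"tz":0,"turn":0},{"tx":0,"ty":0,"tz":0,"turn":0},{"tx":0,"ty":0,"tz":0,"turn":0}]' 87| grep -E "pos|grip|ft"
```

```text
position: [0.6891, 0.0337, 0.1323]
ft_force: [-0.4, -0.5, -2.8]
grip_width: 0.652
grip_force: 14.0
position: [0.6891, 0.0338, 0.1325]
ft_force: [-0.0, -0.1, 0.2]
grip_width: 0.758
grip_force: 0.2
position: [0.689, 0.0337, 0.1322]
ft_force: [0.5, -0.2, -0.1]
grip_width: 0.971
grip_force: 0.0
```

Released at 66 mm over the rods, about 64 expected. Retreat straight up and check.

```bash
python3 -m crank '[{"tx":0,"ty":0,"tz":-20,"turn":0},{"tx":0,"ty":0,"tz":-50,"turn":0},{"tx":-10,"ty":-40,"tz":-100,"turn":0},{"tx":-20,"ty":-90,"tz":-110,"turn":0},{"tx":-20,"ty":-140,"tz":-110,"turn":0}]' | grep -E "pos|grip|ft|time"; python3 - <<'E'
from h import *
O=np.array([.684,.0894]);ps=np.radians(5.93);u=np.array([np.cos(ps),np.sin(ps)]);v=np.array([-u[1],u[0]])
Q=[]
for n in ("scene","side","wrist"):
    im,d,c=shot(n,n+"8.png"); p=cloud(d,c); A=p[d>0]; q=(A[:,:2]-O)@np.c_[u,v]
    if n=="side": cv2.imwrite("pics/s8c.png",cv2.resize(im[120:320,250:450,::-1],(600,600)))
    Q.append(np.c_[q,A[:,2]])
    print(n,[(np.round((np.array(x["xyz"])[:2]-O)@np.c_[u,v],4).tolist(),round(x["xyz"][2],4),round(x["confidence"],2)) for x in ctrl.mark_of(n,"clamp")])
a=np.vstack(Q); k=(abs(a[:,0])<.05)&(abs(a[:,1]+.0595)<.035)
H=a[k&(a[:,2]>.118)&(a[:,2]<.16)]; print("handles",rect(H),np.percentile(H[:,2],98))
T=a[(a[:,2]>.044)&(a[:,2]<.056)&(a[:,0]<-.025)&(a[:,0]>-.15)&(a[:,1]>-.17)&(a[:,1]<0)]; print("tray back edge",np.percentile(T[:,0],[1,2]),np.percentile(T[:,1],[1,2]))
for y0 in (-.12,-.03):
    kk=(abs(a[:,2]-.05)<.004)&(abs(a[:,1]-y0)<.012)&(a[:,0]>-.03)&(a[:,0]<.02); print(np.percentile(a[kk,0],[2,98]))
E
```

```text
time: 19.15
position: [0.5518, -0.0028, 0.2452]
ft_force: [-0.5, 0.2, 0.4]
grip_width: 1.0
grip_force: 0.0
scene [([0.0019, -0.0556], 0.0193, 0.75), ([-0.0832, 0.3185], -0.0015, 0.62), ([-0.3332, 0.3074], -0.0013, 0.52)]
side [([-0.0807, 0.3179], 0.001, 0.87), ([-0.0015, -0.0508], 0.0174, 0.83), ([-0.334, 0.3055], 0.0003, 0.59)]
wrist [([0.0025, -0.0564], 0.0164, 0.87)]
handles ((0.001789931207895279, -0.05603891611099243), (0.038199469447135925, 0.06836719065904617), 89.52334594726562) 0.13442032885074412
tray back edge [-0.10083328 -0.10052181] [-0.13408397 -0.13382304]
[-0.0284853   0.01096333]
[-0.01074301  0.0110597 ]
```

View pics/s8c.png

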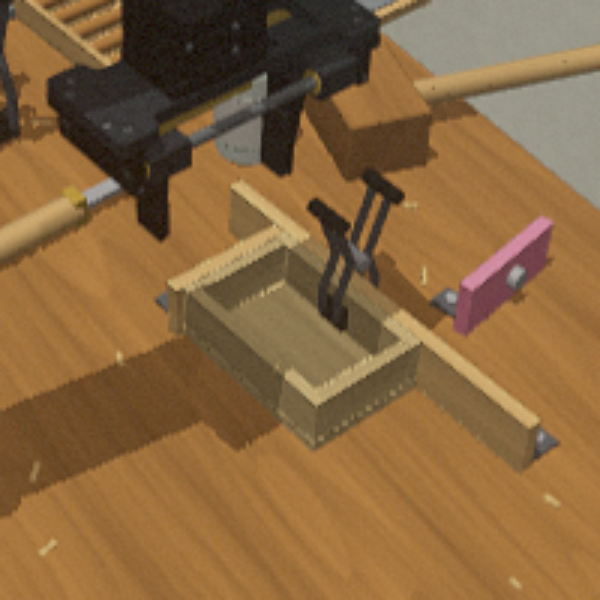

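The clamp at crop (350,260) stands upright over the tray wall and long board, about 18 mm up. The tray fills the corner at (290,240), and the gripper is clear.

```bash
python3 -c "
from bench import ctrl
print(ctrl.close_job())"
```

```text
the job is handed in; nothing more can be done
None
```

I handed the job in at about 19 s on the robot's clock: the tray sits square in the fence corner and the middle-sized clamp is on, upright over the tray wall and long board; no verdict came back, and I did not measure the clamp's holding force or the button's travel.

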